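# Set the pull-and-turn gear selector of a winch gearbox

### The arm

A 7-joint arm with a two-finger parallel gripper is mounted at the origin on the work surface. World frame = base frame: x ahead of the robot, y to its left, z up, the work surface at z = 0. Lengths are in m, angles in rad, forces in N, time in s.
With the tool pointing down it reaches from about 0.4 to 0.875 m from the base axis. Payload 6.5 kg.
Tool frame: the origin (TCP) lies midway between the tips of the shut fingers; the grasp point (between the pads) lies 19 mm behind it; z points along the fingers, y is the line along which they close (so a half turn about z gives the same grasp; the last joint's range is limited). The gripper opens to 88 mm and grips with 3 to 60 N. Pads are 18 mm wide; open, the fingers measure 123 mm over their backs; the gripper's body (75 mm by 187 mm) begins 45 mm behind the grasp point.
Start: joints at [-1.251, 0.536, -0.004, 1.538, 0.003, 1.067, -0.071], TCP at [0.245, 0.602, 0.239] pointing down, gripper open.
Joint ranges: [-2.7, 2.7], [-0.37, 2.16], [-1.27, 1.26], [0.24, 2.4], [-1.31, 4.45], [0.19, 1.91], [-2.76, 2.76]. Speed limits (rad/s): [2.39, 2.39, 3.14, 3.14, 3.14, 3.14, 3.14].

### API

Orientations are given as a unit quaternion [x, y, z, w].
In Python, from rig import * gives the robot as it stands.
- The arm moves only by the shell command python3 -m jog 'ROWS' [FORCE]. ROWS is text: rows parted by semicolons, each of 7 numbers parted by spaces: the shift along the world's x, y, z in units of 40 mm (1.0 is 40 mm), then the turn, a rotation vector about the world's x, y, z in units of 5 degrees (1.0 is 5 degrees), then the gripper's target within -1 to 1 (fully open at 1, half-way at 0, shut at -1). A call has 1 to 12 rows; each row shifts and turns the commanded pose from where the row before left it; what a row does not reach is not made up. A row lasts 1/8 s, in which the tool goes at most 62.5 mm and 10.7 degrees, less where a joint would pass 70% of its speed; a pose out of reach is approached as far as the arm can. A call with a number of a shift or a turn outside -1 to 1 is refused whole. A call with a gripper value outside its range is refused whole. The fingers move at their own pace and stop on an object; FORCE is the grip in N (left out, the last holds). Time passes only in rows, so rows that do not move let the fingers close. It gives the time, the measured TCP pose, the force, the opening and the grip force at its end, in the units of the state.
- read_state(): the state, without advancing time (a new reading comes with each control period).
- get_image(name): name is "side" or "top" or "wrist"; returns a dict with "img" (384x512x3 uint8, red, green, blue), "fx", "fy", "cx", "cy" (pixels), "k1" (the pictures are not rectified: a ray, as slopes to the right and down, at radius r is drawn at 1 + k1 r^2 times it, then the intrinsics apply), "position" and "attitude" of the camera in the world. Camera axes: x right, y down, z forward; pixel columns grow to the right and rows downward; lengths in m; the calibration is good to about 2 mm. A picture is of the moment at which its call begins. There is no depth.
- close_job(): hands the job in; it is judged then, once.
The state is a dict: "time_s": time; "qpos": joint angles; "qvel": joint speeds; "joint_torque": joint torques, N m; "tcp_pos": TCP position; "orientation": TCP orientation; "contact_force": force on the tool from outside, world axes, zero at the start; "ft_torque": the same for the moment, N m; "width": finger opening in m; "grasp_force": force on a finger pad.
Only numpy, scipy, OpenCV 4.12 (cv2) and the standard library are available. Lean on these libraries where they do the work, as an engineer would, in place of code of your own. Each camera call takes 0.05 s, during which the arm holds its last target. There are 200 camera calls.

### The job

The little winch gearbox on the bench stands in neutral: put it in gear by pulling its sprung selector knob straight up out of its notch, turning it towards the round domed stud, and letting it drop fully home in the hidden notch near that stud, then let go. The notch has to be felt for, so never force the knob's tooth against a notch wall or the track. Leave the loose fittings lying around where they are.

Things in the scene. Friction and masses are not known exactly. Their poses are not given: they have to be found in the camera images.
- winch: Grey gearbox on the bench, fixed: a block 145 x 145 mm with a steel top plate 150 x 150 mm whose upper face is 80 mm above the bench; a bronze drum lies behind it on the -x side. Origin: on the bench directly under the selector's vertical axis; z up; the +x axis is where the selector's pointer aims in neutral.
- knob_grip (a point): Middle of the knob's grip, on the vertical axis; rises and turns with the knob; x along the bar to the pointer, z up. The knob: a dark round skirt 94 mm across with an upright brass bar on it, 64 mm long, 16 mm thick, 32 mm tall (grasp across the 16 mm from above). Knob home: skirt top 98 mm, this point 120 mm, bar top 130 mm above the bench.
- pointer_tip (a point): Tip of the small brass pointer nose sticking out of the skirt's rim, 53 mm from the axis, in line with the bar; the locking tooth is under it. Turns and rises with the knob.
- spindle_lift (a joint): Height of the knob above home, m: 0 = fully home in a notch, about 0.007 = tooth resting on the flat track between notches, 0.014 = upper stop. A spring pushes it down (4 N home, 6 N on the track, 8 N at the stop, plus 2 N of weight), damped: let go, it drops 7 mm in about 0.1 s.
- spindle_turn (a joint): Turn of the knob, rad: 0 = neutral, positive is anticlockwise seen from above, stops at -1.5 and 1.5. Turns easily once lifted (about 0.1 Nm or less even while riding on the track); stays where it is left.
- tooth: Steel locking tooth 6 mm wide under the skirt below the pointer, 40 mm from the axis; origin: its lower end. Notches are 9 mm wide and 7 mm deep with upright walls: about 0.04 rad of play either way. A flat level track lies between and beyond them. Each side of neutral has one gear notch, hidden, 0.72 to 1.28 rad from it. Over 15 N on the tooth damages it.
- domed_stud: Upright brass stud with a domed top, 16 mm across and 18 mm tall, on the top plate 68 mm from the selector's axis, 1.0 rad to one side or the other of neutral; marks the gear wanted. Its notch is hidden under the skirt within 0.28 rad of it either way, as seen from the axis. Origin: its foot.
- flat_pad: Low square brass pad 20 x 20 x 5 mm at the mirrored place on the other side; marks the gear not wanted. Origin: its foot.
- tiller_cap: Loose domed brass tiller cap, 56 mm across, 38 mm tall, upright; bystander. Origin: its underside.
- grommet_die: Loose copper grommet die, 40 mm foot, 55 mm tall, upright; bystander. Origin: its underside.
- rowlock: Loose brass rowlock lying flat, a U 94 mm wide on a stem, about 120 mm long, 14 mm thick; bystander. Origin: under the root of the U.
- drift_punch: Loose steel drift punch lying down, 140 mm long, 14 mm thick; bystander. Origin: under its middle.

How it is judged:
On the way, in this order (a step that is already met when the one before it is completed fails the run):
1. the knob is pulled up out of the neutral notch (value of joint spindle_lift above 0.0065 m), for 0.1 s.
2. with its tooth still out of any notch, the knob is turned at least 0.4 rad away from neutral towards the domed stud (value of joint spindle_lift above 0.005 m and (value of joint spindle_turn above 0.4 rad or value of joint spindle_turn below -0.4 rad) and horizontal distance between pointer_tip and domed_stud below 0.045 m), for 0.1 s.
At the end, for the whole second after the job is handed in: The knob is at rest, fully home in the gear notch beside the domed stud: lift under 2 mm, pointer tip within 35 mm of the stud's centre seen from above (value of joint spindle_lift below 0.002 m and horizontal distance between pointer_tip and domed_stud below 0.035 m and velocity of joint spindle_turn between -0.05 and 0.05 rad/s); the robot touches nothing.
It fails at once if the tooth is forced: more than 15 N between it and the notch walls or track (contact force between tooth and anything else above 15 N).
It fails at once if a loose fitting (tiller cap, grommet die, rowlock, drift punch) is moved more than 30 mm (distance of any of tiller_cap, grommet_die, rowlock, drift_punch from where it was at the start of the episode above 0.03 m).
It also fails if it takes over 54 s, if anything falls off the work surface, if the arm or the gripper's body presses on something with over 40 N, if the wrist force passes 120 N, or if a joint passes its speed limit or range.

## Working session

There is one attempt and no reset: what is moved stays moved. The work goes in short steps, Python scripts to look and compute and a shell command to move; the robot and the scene stay as the last step left them, time stands still between calls to the robot, and variables do not carry over. Pictures are saved under pics/ and viewed, at most 10 in all, crops included, and the job is handed in when it is done.

```bash
mkdir -p pics; python3 - <<'E'
from rig import *
import cv2
s=read_state();print({k:s[k] for k in('time_s','tcp_pos','orientation','contact_force','width')})
for n in('top','side'):
    d=get_image(n);cv2.imwrite(f'pics/{n}0.png',d['img'][:,:,::-1]);print(n,{k:d[k] for k in d if k!='img'})
E
```

```text
{'time_s': 0.0, 'tcp_pos': array([0.24439925, 0.60165456, 0.2378444 ]), 'orientation': array([ 1.91666791e-01,  9.81459688e-01, -8.44235741e-04, -1.01500304e-04]), 'contact_force': array([-0.048408  ,  0.31362737, -0.37202611]), 'width': 0.08826829971672161}
top {'fx': 484.3090919824565, 'fy': 484.3090919824565, 'cx': 261.0375718327999, 'cy': 194.67960003271668, 'k1': -0.21069707481981417, 'position': array([0.51520741, 0.12370634, 1.27811461]), 'attitude': array([-0.70051236,  0.71312125, -0.01751874,  0.02082343])}
side {'fx': 354.3043063252403, 'fy': 354.3043063252403, 'cx': 250.2727474431998, 'cy': 188.4213810698292, 'k1': -0.011931729090797014, 'position': array([ 0.21803077, -0.30222425,  0.53083211]), 'attitude': array([ 0.82443533, -0.33561604,  0.1607934 , -0.42639623])}
```

View pics/top0.png

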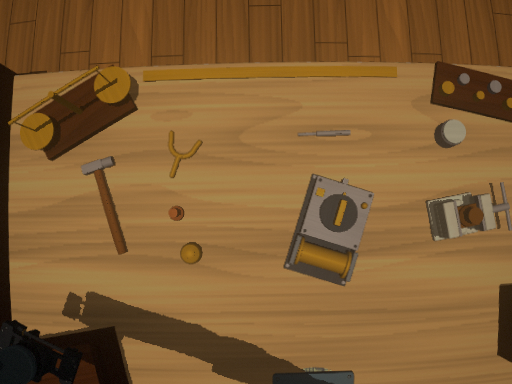

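View pics/side0.png

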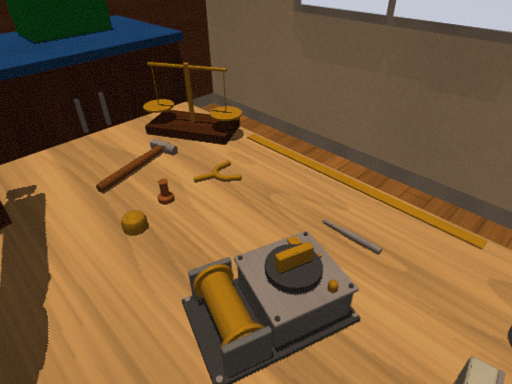

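Top view: gearbox with its knob at about (340,212), bar running nearly up and down the image, flat pad at (320,192), and domed stud at (364,205). The drum is below at (325,257), so the stud is on the -y side and the knob has to turn clockwise (negative). The side view confirms the dome at (333,286).

```bash
cat > h.py <<'E'
from rig import *
import cv2, numpy as np
from scipy.spatial.transform import Rotation as R
def ray(d,px):
    px=np.array(px,float).reshape(-1,2)
    K=np.array([[d['fx'],0,d['cx']],[0,d['fy'],d['cy']],[0,0,1]])
    u=cv2.undistortPoints(px[:,None],K,np.array([d['k1'],0,0,0,0.]))[:,0]
    return np.c_[u,np.ones(len(u))]@R.from_quat(d['attitude']).as_matrix().T
def onz(d,px,z):
    r=ray(d,px);p=np.array(d['position']);return p+r*((z-p[2])/r[:,2])[:,None]
def blobs(img,roi,lo,hi,amin=8):
    x0,y0,x1,y1=roi;m=cv2.inRange(cv2.cvtColor(img[y0:y1,x0:x1],cv2.COLOR_RGB2HSV),np.array(lo),np.array(hi))
    cs,_=cv2.findContours(m,cv2.RETR_EXTERNAL,cv2.CHAIN_APPROX_NONE)
    return [(cv2.contourArea(c),c.reshape(-1,2)+[x0,y0]) for c in cs if len(c)>=amin],m
E
python3 - <<'E'
from h import *
d=get_image('top');im=d['img']
c=im[170:290,280:380];cv2.imwrite('pics/crop.png',cv2.resize(c[:,:,::-1],None,fx=5,fy=5,interpolation=cv2.INTER_NEAREST))
bs,_=blobs(im,(300,172,378,238),(12,120,60),(35,255,255),4)
for a,c in bs:
    r=cv2.minAreaRect(c.astype(np.float32));print('brass',a,r)
    for z in(.085,.098,.13):
        w=onz(d,cv2.boxPoints(r),z)[:,:2];print(z,w.mean(0).round(4),w.round(4).tolist())
hsv=cv2.cvtColor(im,cv2.COLOR_RGB2HSV);print(hsv[212,325],hsv[180,320],hsv[230,345])
E
```

```text
brass 0.0 ((303.0, 237.0), (2.0, 0.0), 180.0)
0.085 [0.4738 0.0272] [[0.4738, 0.0248], [0.4738, 0.0248], [0.4739, 0.0297], [0.4739, 0.0297]]
0.098 [0.4743 0.0283] [[0.4742, 0.0259], [0.4742, 0.0259], [0.4743, 0.0307], [0.4743, 0.0307]]
0.13 [0.4754 0.0309] [[0.4753, 0.0285], [0.4753, 0.0285], [0.4754, 0.0333], [0.4754, 0.0333]]
brass 25.5 ((364.0, 205.5), (5.0, 6.0), 90.0)
0.085 [ 0.5485 -0.1267] [[0.5549, -0.1193], [0.5546, -0.1345], [0.5421, -0.1342], [0.5424, -0.119]]
0.098 [ 0.5481 -0.124 ] [[0.5544, -0.1167], [0.5541, -0.1317], [0.5418, -0.1313], [0.5421, -0.1163]]
0.13 [ 0.5472 -0.1173] [[0.5534, -0.1101], [0.5531, -0.1248], [0.5411, -0.1244], [0.5414, -0.1098]]
brass 187.0 ((339.5892028808594, 212.33514404296875), (8.234404563903809, 26.908859252929688), 17.102725982666016)
0.085 [ 0.5328 -0.0649] [[0.5044, -0.0445], [0.5676, -0.0658], [0.5612, -0.0854], [0.498, -0.064]]
0.098 [ 0.5326 -0.0629] [[0.5045, -0.0427], [0.5671, -0.0637], [0.5607, -0.0831], [0.4982, -0.062]]
0.13 [ 0.5322 -0.0578] [[0.5048, -0.0382], [0.5656, -0.0587], [0.5595, -0.0775], [0.4986, -0.057]]
brass 4.0 
[... 416 characters left out ...]
31036377), 18.43494987487793)
0.085 [ 0.5845 -0.017 ] [[0.5786, -0.0045], [0.597, -0.0111], [0.5905, -0.0296], [0.572, -0.0229]]
0.098 [ 0.5838 -0.0155] [[0.5779, -0.0031], [0.5962, -0.0096], [0.5897, -0.028], [0.5714, -0.0214]]
0.13 [ 0.5819 -0.0117] [[0.5762, 0.0004], [0.594, -0.006], [0.5877, -0.0239], [0.5699, -0.0174]]
brass 1285.0 ((338.5, 204.5), (65.0, 77.0), 90.0)
0.085 [ 0.5524 -0.0636] [[0.6345, 0.0312], [0.6316, -0.1625], [0.4694, -0.1578], [0.474, 0.0347]]
0.098 [ 0.552  -0.0616] [[0.6332, 0.0322], [0.6304, -0.1593], [0.4699, -0.1548], [0.4744, 0.0356]]
0.13 [ 0.551  -0.0565] [[0.63, 0.0347], [0.6272, -0.1517], [0.4712, -0.1472], [0.4755, 0.038]]
[17 69 70] [18 87 73] [15 65 79]
```

View pics/crop.png

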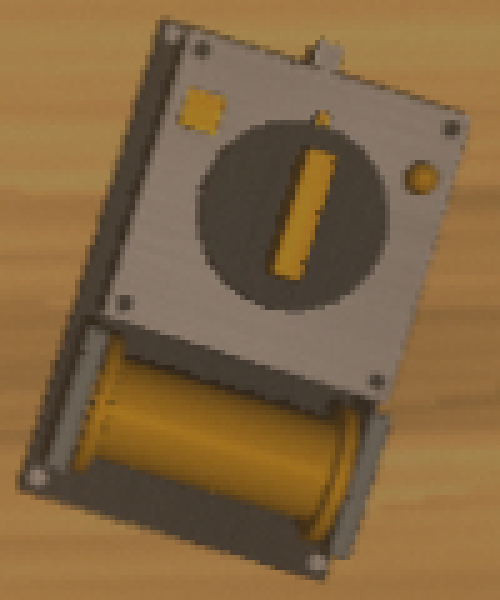

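```bash
python3 -m jog '.42 -.97 0 0 0 .1 1;.42 -.97 0 0 0 .1 1;.42 -.97 0 0 0 .1 1;.42 -.97 0 0 0 .1 1;.42 -.97 0 0 0 .1 1;.42 -.97 0 0 0 .1 1;.42 -.97 0 0 0 0 1;.42 -.97 0 0 0 0 1;.42 -.97 0 0 0 0 1;.42 -.97 0 0 0 0 1;.42 -.97 0 0 0 0 1;.42 -.97 0 0 0 0 1' 20
python3 -m jog '.42 -.97 0 0 0 0 1;.42 -.97 0 0 0 0 1;.42 -.97 0 0 0 0 1;.42 -.97 0 0 0 0 1;.3 0 0 0 0 0 1;0 0 0 0 0 0 1'
python3 - <<'E'
from h import *
s=read_state();print(s['tcp_pos'],s['qpos'].round(2) , R.from_quat(s['orientation']).as_matrix()[:,1:].round(3).tolist(),s['contact_force'])
d=get_image('wrist');cv2.imwrite('pics/w1.png',d['img'][:,:,::-1]);print({k:d[k] for k in d if k!='img'})
E
```

```text
time_s: 1.65
tcp_pos: [0.4465, 0.1353, 0.2387]
orientation: [0.166, 0.986, 0.0, 0.0]
contact_force: [-0.2, -0.1, -0.1]
width: 0.0886
grasp_force: 0.0
time_s: 2.4
tcp_pos: [0.5258, -0.0177, 0.2385]
orientation: [0.166, 0.986, 0.0, -0.0]
contact_force: [-0.4, 0.8, 0.1]
width: 0.0882
grasp_force: 0.0
[ 0.52577221 -0.01766632  0.23845202] [-0.28  0.33  0.28  1.88 -0.11  0.95  1.29] [[0.327, -0.0], [0.945, 0.0], [0.0, -1.0]] [-0.38027136  0.83453103  0.13128598]
{'fx': 294.3095589508257, 'fy': 294.3095589508257, 'cx': 265.50348806218875, 'cy': 192.18320953557918, 'k1': -0.07536001223733423, 'position': array([0.46326774, 0.00419558, 0.38446379]), 'attitude': array([0.80759158, 0.57489855, 0.07636509, 0.10703208])}
```

View pics/w1.png

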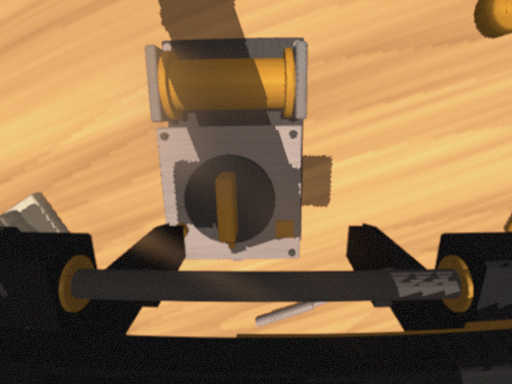

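The wrist view shows the knob skirt centred at about (230,197), spanning columns 185–275, with the bar from (226,172) to (228,242) parallel to the closing direction's normal. The pad is at (285,228).

```bash
python3 - <<'E'
from h import *
d=get_image('wrist');im=d['img']
w=onz(d,[[230,197],[185,196],[275,196],[230,153],[230,240]],.098)[:,:2];print(w.round(4).tolist(), (w[1]+w[2])/2)
bs,_=blobs(im,(200,160,255,250),(8,140,40),(25,255,255),20)
for a,c in bs:
    r=cv2.minAreaRect(c.astype(np.float32));print(a,r);w=onz(d,cv2.boxPoints(r),.13)[:,:2];print(w.round(4).tolist(),w.mean(0))
t=get_image('top');print('axis top',onz(t,[[338.6,213]],.098), onz(t,[[339.6,212.3]],.128))
E
```

```text
[[0.5287, -0.0562], [0.5128, -0.0993], [0.5426, -0.0128], [0.487, -0.0404], [0.5729, -0.0731]] [ 0.52768381 -0.05601606]
1273.0 ((226.05825805664062, 210.5779266357422), (75.4843978881836, 20.510597229003906), 86.90594482421875)
[[0.4965, -0.0553], [0.5015, -0.0378], [0.5706, -0.0598], [0.5654, -0.0786]] [ 0.5334782  -0.05789604]
axis top [[ 0.53100712 -0.06034668  0.098     ]] [[ 0.53222583 -0.05811746  0.128     ]]
```

```bash
python3 -m jog '.13 -1 0 0 0 0 1;0 -.02 -.8 0 0 0 1;0 0 -.8 0 0 0 1;0 0 -.8 0 0 0 1;0 0 -.5 0 0 0 0;0 0 -.38 0 0 0 -.3;0 0 0 0 0 0 -.5;0 0 0 0 0 0 -.5' 5
python3 - <<'E'
from h import *
s=read_state();print(s['tcp_pos'],s['contact_force'],s['width'])
d=get_image('wrist');cv2.imwrite('pics/w2.png',d['img'][:,:,::-1])
E
```

```text
time_s: 3.55
tcp_pos: [0.5311, -0.0592, 0.1083]
orientation: [0.166, 0.986, 0.0, 0.001]
contact_force: [1.3, -0.1, 0.2]
width: 0.0504
grasp_force: 0.0
[ 0.53110844 -0.05924094  0.10826474] [ 1.2908004  -0.06930454  0.17517562] 0.05044957559355501
```

View pics/w2.png

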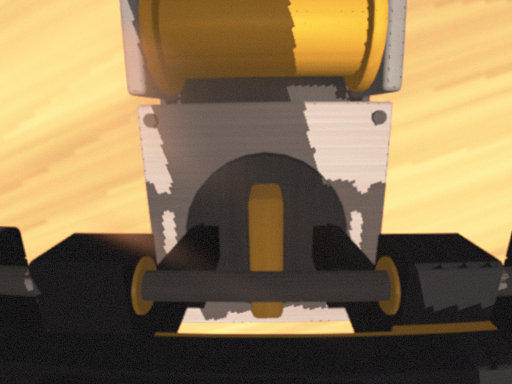

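The bar (columns 248–284) is centred between the fingers (220–314). I'll close on it.

```bash
python3 -m jog '0 0 0 0 0 0 -1;0 0 0 0 0 0 -1;0 0 0 0 0 0 -1;0 0 0 0 0 0 -1' 8
python3 -m jog '0 0 0 0 0 0 -1;0 0 0 0 0 0 -1' 30
python3 -c "
from rig import *
s=read_state();print(s['contact_force'],s['ft_torque'],s['tcp_pos'])"
```

```text
time_s: 4.1
tcp_pos: [0.5309, -0.059, 0.1078]
orientation: [0.166, 0.986, 0.0, 0.0]
contact_force: [0.3, 1.4, 2.9]
width: 0.0162
grasp_force: 8.0
time_s: 4.35
tcp_pos: [0.5309, -0.0589, 0.1077]
orientation: [0.166, 0.986, 0.0, 0.0]
contact_force: [0.3, 2.5, 3.4]
width: 0.0158
grasp_force: 30.0
[0.34408555 2.510322   3.44180167] [ 0.56114545  0.00962478 -0.0046562 ] [ 0.5308836  -0.05891233  0.10772445]
```

```bash
python3 -m jog '0 0 .1 0 0 0 -1;0 0 .1 0 0 0 -1;0 0 .08 0 0 0 -1;0 0 0 0 0 0 -1;0 0 0 0 0 0 -1'
python3 -c "
from rig import *
s=read_state();print(s['contact_force'],s['ft_torque'],s['tcp_pos'])"
```

```text
time_s: 4.97
tcp_pos: [0.5308, -0.0589, 0.1183]
orientation: [0.166, 0.986, 0.0, 0.0]
contact_force: [4.3, 3.2, -8.3]
width: 0.0156
grasp_force: 30.0
[ 4.33334946  3.20817313 -8.34135134] [ 0.60805014 -1.00325587  0.03563548] [ 0.53080989 -0.05893464  0.11825989]
```

```bash
python3 -m jog '0 0 0 0 0 -1 -1;0 0 0 0 0 -1 -1;0 0 0 0 0 -1 -1;0 0 0 0 0 -1 -1;0 0 0 0 0 -1 -1;0 0 0 0 0 -1 -1;0 0 0 0 0 -1 -1;0 0 0 0 0 -1 -1;0 0 0 0 0 0 -1;0 0 -.04 0 0 0 -1;0 0 0 0 0 0 -1'
cat > look.py <<'E'
from h import *
import sys
s=read_state();f=R.from_quat(s['orientation']).as_matrix()[:,1];f=f if f[1]>0 or f[0]>0 else -f
print(s['time_s'],s['tcp_pos'].round(4),'yaw',np.degrees(np.arctan2(f[1],f[0])).round(2),'F',s['contact_force'].round(1),'M',s['ft_torque'].round(2),s['width'])
n=sys.argv[1]
a=get_image('side')['img'];b=get_image('wrist')['img'];np.save(f'{n}.npy',a);np.save(f'{n}w.npy',b)
v=np.vstack([cv2.resize(a[220:320,230:370],(560,400),interpolation=0)])
cv2.imwrite(f'pics/{n}.png',v[:,:,::-1]);cv2.imwrite(f'pics/{n}w.png',b[:,:,::-1])
E
python3 look.py s1
```

```text
time_s: 6.35
tcp_pos: [0.5317, -0.0578, 0.1169]
orientation: [0.493, 0.87, 0.001, 0.0]
contact_force: [6.1, 5.7, -9.1]
width: 0.0157
grasp_force: 30.0
6.35 [ 0.5317 -0.0578  0.1169] yaw 30.98 F [ 6.1  5.7 -9.1] M [ 1.07 -1.31 -0.01] 0.015666180156564357
```

View pics/s1.png

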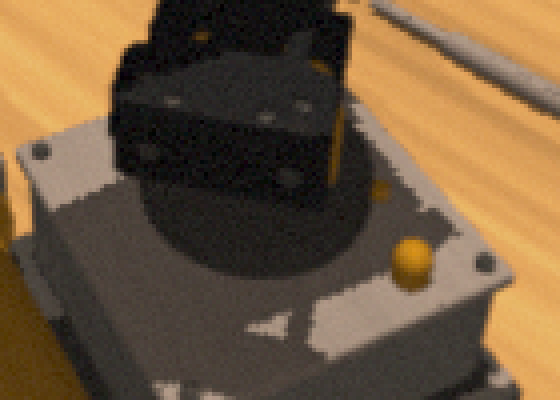

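The side crop shows the dark skirt's lower rim at about (265,277), the pointer nose at (381,188), and the domed stud at (412,262). The pointer is short of the stud, as intended. Next is the first feel: lower to just above the track and loosen the fingers.

```bash
cat > ptr.py <<'E'
from h import *
s=read_state();f=R.from_quat(s['orientation']).as_matrix()[:,1];f=f if f[1]>0 or f[0]>0 else -f
y=np.arctan2(f[1],f[0]);print('turn',(y-np.radians(71.3)).round(3),s['time_s'],s['tcp_pos'].round(4),'F',s['contact_force'].round(1),'M',s['ft_torque'].round(2),s['width'].round(4))
d=get_image('side');im=d['img'];h=cv2.cvtColor(im,cv2.COLOR_RGB2HSV)
a=y-np.pi/2;A=np.array([.531,-.0585])
def pj(z,r=.05):
    P=np.r_[A+r*np.array([np.cos(a),np.sin(a)]),z]
    q=R.from_quat(d['attitude']).as_matrix().T@(P-d['position']);u=q[:2]/q[2];u=u*(1+d['k1']*u@u);return u*d['fx']+[d['cx'],d['cy']]
print('exp lift0',pj(.092).round(1),'lift7',pj(.099).round(1))
c=pj(.096).round().astype(int);x0,y0=c-11
bs,_=blobs(im,(x0,y0,x0+22,y0+22),(10,110,25),(30,255,255),3)
for ar,k in bs: print('blob',ar,k.mean(0).round(1),k.min(0),k.max(0))
x0,y0,x1,y1=270,240,350,320
cv2.imwrite('pics/p%03d.png'%int(s['time_s']*10),cv2.resize(im[230:310,250:350,::-1],(600,480),interpolation=0))
E
python3 ptr.py
python3 -m jog '0 0 -.04 0 0 -.3 -1;0 0 0 0 0 0 -1;0 0 0 0 0 0 -.55;0 0 0 0 0 0 -.55;0 0 0 0 0 0 -.55'
python3 ptr.py
```

```text
time_s: 7.08
tcp_pos: [0.5305, -0.0594, 0.1156]
orientation: [0.505, 0.863, 0.0, -0.0]
contact_force: [1.7, 2.2, -1.7]
width: 0.0198
grasp_force: 1.3Traceback (most recent call last):
  File "ptr.py", line 3, in <module>
    y=np.arctan2(f[1],f[0]);print('turn',(y-np.radians(71.3)).round(3),s['time_s'],s['tcp_pos'].round(4),'F',s['contact_force'].round(1),'M',s['ft_torque'].round(2),s['width'].round(4))
                                                                                                                                                                     ^^^^^^^^^^^^^^^^
AttributeError: 'float' object has no attribute 'round'
Traceback (most recent call last):
  File "ptr.py", line 3, in <module>
    y=np.arctan2(f[1],f[0]);print('turn',(y-np.radians(71.3)).round(3),s['time_s'],s['tcp_pos'].round(4),'F',s['contact_force'].round(1),'M',s['ft_torque'].round(2),s['width'].round(4))
                                                                                                                                                                     ^^^^^^^^^^^^^^^^
AttributeError: 'float' object has no attribute 'round'
```

```bash
sed -i "s/s\['width'\].round(4)/s['width']/" ptr.py; python3 ptr.py
```

```text
turn -0.731 7.075 [ 0.5305 -0.0594  0.1156] F [ 1.7  2.2 -1.7] M [ 0.47 -0.32  0.02] 0.019786822942562402
exp lift0 [322.8 272.3] lift7 [323.2 269.3]
blob 6.0 [331.4 280.2] [329 279] [333 281]
blob 20.0 [324.4 269.4] [322 267] [327 272]
blob 13.0 [312.8 263.6] [312 260] [314 268]
```

```bash
python3 -m jog '0 0 0 0 0 0 -1;0 0 0 0 0 0 -1;0 0 .03 0 0 0 -1;0 0 0 0 0 -.6 -1;0 0 -.03 0 0 0 -1;0 0 0 0 0 0 -.5;0 0 0 0 0 0 -.5;0 0 0 0 0 0 -.5' 15
python3 ptr.py
```

```text
time_s: 8.12
tcp_pos: [0.5302, -0.06, 0.1155]
orientation: [0.527, 0.85, -0.0, -0.0]
contact_force: [0.5, 0.4, 0.5]
width: 0.022
grasp_force: 0.0
turn -0.784 8.125 [ 0.5302 -0.06    0.1155] F [0.5 0.4 0.5] M [-0.06  0.04  0.  ] 0.02197253977244642
exp lift0 [322.5 273.5] lift7 [322.9 270.5]
blob 9.5 [331.1 280.9] [328 279] [333 282]
blob 19.5 [323.6 273.2] [321 271] [326 276]
blob 13.0 [312.8 265. ] [312 261] [314 270]
```

The pointer blob moved 3.8 px down where 1.2 px was expected, which points to a drop. I'll compare the two pictures.

```bash
ls pics; python3 -c "
import cv2,numpy as np
a=cv2.imread('pics/p070.png');b=cv2.imread('pics/p081.png')
cv2.imwrite('pics/cmp.png',cv2.resize(np.hstack([a,b]),(800,320),interpolation=3))"
```

```text
crop.png
p070.png
p081.png
s1.png
s1w.png
side0.png
top0.png
w1.png
w2.png
```

View pics/cmp.png

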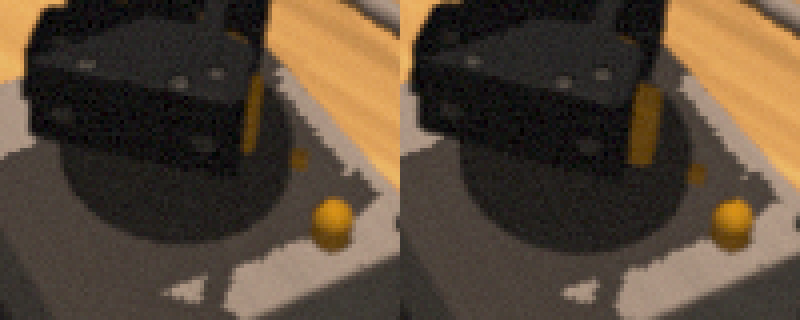

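The skirt's lower rim went from row 243 to 254 in the crop, about 2.8 px or 7 mm, and the pointer nose dropped too. The tooth is in the notch, so I'll open and back off straight up.

```bash
python3 -m jog '0 0 0 0 0 0 .2;0 0 0 0 0 0 .5;0 0 0 0 0 0 .5;0 0 .5 0 0 0 .5;0 0 1 0 0 0 .5;0 0 1 0 0 0 .5;0 0 1 0 0 0 .5;0 0 0 0 0 0 .5;0 0 0 0 0 0 .5'
python3 - <<'E'
from h import *
b=get_image('side')['img'];a=cv2.imread('pics/side0.png')[:,:,::-1]
v=np.hstack([cv2.resize(x[230:310,250:350],(400,320),interpolation=cv2.INTER_CUBIC) for x in(a,b)])
cv2.imwrite('pics/fin.png',v[:,:,::-1])
E
```

```text
time_s: 9.3
tcp_pos: [0.5301, -0.0592, 0.2549]
orientation: [0.527, 0.85, -0.0, -0.0]
contact_force: [0.1, 0.6, -1.0]
width: 0.0664
grasp_force: 0.0
```

View pics/fin.png

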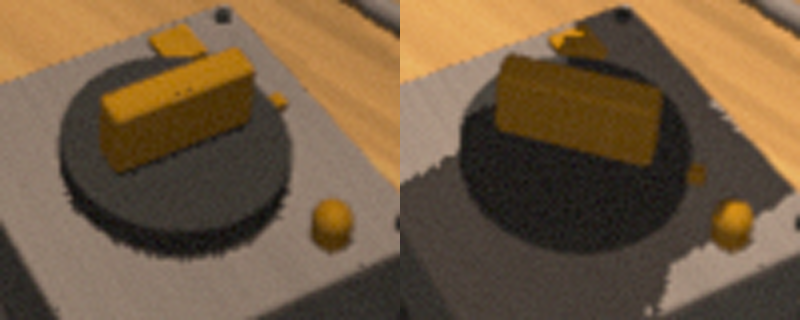

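The skirt rim is at the same height as in the starting picture (lower edge at row 254, upper at 57). The knob is fully home beside the stud and the robot is clear.

```bash
python3 -c "
from rig import *
print(close_job())"
```

```text
the job is handed in; nothing more can be done
None
```

The knob was lifted, turned about 0.78 rad clockwise to the domed stud's side and let drop; the last side picture shows it back at its starting (home) height with the gripper clear, and the job is handed in with no verdict returned.

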